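# Trip the guarded vial crimper

## Robot

A 7-joint arm with a two-finger parallel gripper is mounted at the origin on the work surface. World frame = base frame: x ahead of the robot, y to its left, z up, the work surface at z = 0. Lengths are in m, angles in rad, forces in N, time in s.
With the tool pointing down it reaches from about 0.425 to 0.925 m from the base axis. Payload 6.8 kg.
Tool frame: the origin (TCP) lies midway between the tips of the shut fingers; the grasp point (between the pads) lies 19 mm behind it; z points along the fingers, y is the direction in which the jaws open and shut (so a half turn about z gives the same grasp; the last joint's range is limited). The gripper opens to 88 mm and grips with 3 to 60 N. Pads are 20 mm wide; open, the fingers measure 115 mm over their backs; the gripper's body (75 mm by 178 mm) begins 61 mm behind the grasp point.
Start: joints at [-1.446, 0.477, 0.022, 1.555, -0.011, 1.109, -0.083], TCP at [0.156, 0.657, 0.223] pointing down, gripper open.
Joint ranges: [-2.96, 2.96], [-0.34, 2.1], [-1.41, 1.46], [0.24, 2.44], [-1.37, 4.51], [0.17, 1.92], [-2.96, 2.96]. Speed limits (rad/s): [2.39, 2.39, 3.14, 3.14, 3.14, 3.14, 3.14].

## Interface

Orientations are given as [roll, pitch, yaw] about the fixed x, y, z axes, in that order (R = Rz(yaw) Ry(pitch) Rx(roll)).
In Python, from plant import ctrl gives the robot as it stands. The module is installed in compiled form; this text tells all that it offers.
- The arm moves only by the tool carry_out, never from a script. Its arguments are lists of equal length, an entry for each row: "delta_pos": the shift along the world's x, y, z in cm, a list of three; "turn": the turn about the world's z in degrees; "claw": the finger opening in cm, from 0 to 8.78. A call has 1 to 10 rows; each row is the pose to reach, as a shift and turn from the pose commanded when the call began; what a row does not reach only later rows make up. A row lasts 1/10 s, in which the tool goes at most 50 mm and 8.59 degrees, less where a joint would pass 70% of its speed; a pose out of reach is approached as far as the arm can. A call with a gripper value outside its range is refused whole. The fingers move at their own pace and stop on an object; "grip_force" is the grip in N (left out, the last holds). Time passes only in rows, so rows that repeat a pose let the fingers close. It gives the time, the measured TCP pose, the force and the opening at its end, in the units of the state.
- ctrl.state(): the state, without advancing time (a new reading comes with each control period).
- ctrl.snapshot(name): name is "scene" or "side" or "wrist"; returns (picture, depth): 420x560x3 uint8, red, green, blue; 420x560 float32, m along the optical axis (not along the pixel's ray), 0 where there is no reading.
- ctrl.get_calibration(name): a dict with "fx", "fy", "cx", "cy" (pixels), "position" and "orientation" of the camera in the world. Camera axes: x right, y up, looking along -z (the intrinsics and any distortion apply to the point x, -y, -z); pixel columns grow to the right and rows downward; lengths in m; the calibration is good to about 2 mm. The wrist camera is an equidistant fisheye: a pixel r from the principal point sees the ray r / f radians off the axis. A picture is of the moment at which its call begins: read the wrist's pose just before it. get_calibration takes no time and is no camera call; for the wrist camera it gives the pose at the moment of the call.
- ctrl.sign_off(): hands the job in, once; it reports no verdict.
The state is a dict: "time": time; "joint_pos": joint angles; "dq": joint speeds; "tau": joint torques, N m; "tool_pos": TCP position; "ee_rot": TCP orientation; "force": force on the tool from outside, world axes, zero at the start; "ft_torque": the same for the moment, N m; "gripper_width": finger opening in m.
Only numpy, scipy, OpenCV 4.12 (cv2) and the standard library are available. Lean on these libraries where they do the work, as an engineer would, in place of code of your own. Each camera call takes 0.05 s, during which the arm holds its last target. There are 200 camera calls.

## Task

Crimp the vial that waits in the bench crimper: with a fingertip push the shuttle by its upright tab fully home against its stop, so that the vial stands under the crimping head. Then reach down through the window of the steel guard, press the trip lever all the way down, keep it down for about a second and let it come fully up again, without touching the guard. Grasp nothing, do not touch or lift the vials, and leave the other things on the bench where they are.

Things in the scene. Friction and masses are not known exactly. Their poses are not given: they have to be found in the camera images.
- shuttle (a joint): Aluminium shuttle (plate 131 x 46 x 10 mm, top 73 mm above the bench) on two rails along the crimper's +x. Value in m: 0 fully out towards the front, 0.060 fully home against its stop; it starts fully out. About 2 N of friction, more when pushed fast; stays where it is left. The vial stands in its nest and rides along.
- push_tab (a point): Middle of the front face of the shuttle's upright tab, 93 mm above the bench. The tab is a plate 40 wide, 8 thick, its top edge 108 mm above the bench, at the shuttle's front end, 105 mm in front of the vial. x axis = direction in which to push (crimper's +x), z up. In front of it only the rails and the deck, up to 63 mm above the bench.
- nest (a point): Centre of the floor of the round black vial pocket on the shuttle, 76 mm above the bench. Pocket 26 mm inside, 15 mm deep.
- trip_lever (a joint): Trip lever of the crimper. Value in rad: 0 up (at rest), 0.28 all the way down on its stop. A spring returns it: about 2 N on the pad's middle starts it, about 7 N brings it to the bottom. The crimping head comes down over the vial's cap as the lever goes down.
- lever_pad (a point): Middle of the upper face of the lever's ribbed rubber pad (40 along x, 36 mm across), under the guard window, 97 mm above the bench at rest. The lever is hinged 60 mm behind this point (crimper's +x) and the pad sinks about 17 mm when pressed all the way.
- guard_window (a point): Centre of the guard's window, in the plane of the guard's top face, 117 mm above the bench. The window measures 90 mm along its x and 80 mm along its y; the lever pad lies 20 mm below it, centred. x axis = crimper's +x, away from its front, z up: its yaw is the crimper's yaw.
- guard: Folded stainless steel guard over the trip lever, fixed on the crimper's deck: 150 long, 120 wide, 62 mm high, with the window in its flat top (borders 20 mm wide at the front and sides, 40 mm at the rear). Origin on the deck (55 mm above the bench) below the window's centre. Must not be touched.
- press: Bench vial crimper: white base 280 x 360 mm, 55 mm high, x = -130 (front, to the robot) to +150 mm; origin on the bench. Shuttle lane at y = +90 mm (left from the robot), guarded lever at y = -100 mm. The crimping head (172 to 336 mm above the bench) hangs at x = +20 to +80, y = +60 to +172 mm over the vial's home place (x = +50, y = +90 mm), from a grey column on its left (y = +136 to +172 mm).
- vial: Amber glass vial with an aluminium cap, 22.5 mm in diameter, 75 mm high, standing loose in the shuttle's nest. Origin: centre of its underside. Not to be touched.
- done_vial: A vial of the same kind, already crimped, standing loose on the crimper's deck between the lanes towards the rear. Origin: centre of its underside. Leave alone.
- reagent: Amber reagent bottle, 72 mm in diameter, 160 mm high, on the bench to the right of the crimper. Origin: centre of its underside. Leave alone.
- tube_rack: White foam rack, 110 x 150 x 50 mm, with six blue-capped tubes up to 116 mm high, on the bench to the left of the crimper. Origin: centre of its underside. Leave alone.

How it is judged:
On the way, in this order (a step that is already met when the one before it is completed fails the run):
1. the shuttle is home, with the lever still up (value of joint shuttle above 0.056 m and value of joint trip_lever below 0.05 rad), for 0.2 s.
2. the lever is pressed down by a finger and kept there (value of joint trip_lever above 0.25 rad and value of joint shuttle above 0.055 m and contact force between the fingers and trip_lever above 1 N), for 0.6 s.
At the end, for the whole second after the job is handed in: The shuttle is home (within 5 mm of its stop), the lever is fully up again (below 0.03 rad), and the vial stands upright at rest in the nest (within 6 mm and 0.15 rad) (value of joint shuttle above 0.055 m and value of joint trip_lever below 0.03 rad and distance between vial and nest below 0.006 m and angle between vial's own z axis and vertical below 0.15 rad and linear speed of vial below 0.02 m/s); the robot touches nothing.
It fails at once if the guard is touched (contact force between anything else and guard above 0.3 N).
It fails at once if the lever is pressed while the shuttle is not home (value of joint trip_lever above 0.12 rad and value of joint shuttle below 0.053 m).
It fails at once if a vial is touched by the robot (contact force between any of the fingers, the arm and vial above 0.3 N or contact force between any of the fingers, the arm and done_vial above 0.3 N).
It fails at once if the vial is lifted out of the nest or tipped (z of vial in the frame of nest above 0.008 m or angle between vial's own z axis and vertical above 0.35 rad).
It fails at once if something else on the bench is moved or lifted (distance of done_vial from where it was at the start of the episode above 0.012 m or distance of any of reagent, tube_rack from where it was at the start of the episode above 0.015 m).
It also fails if it takes over 48 s, if anything falls off the work surface, if the arm or the gripper's body presses on something with over 40 N, if the wrist force passes 120 N, or if a joint passes its speed limit or range.

## Working session

There is one attempt and no reset: what is moved stays moved. The work goes in short steps, Python scripts to look and compute and a tool call to move; the robot and the scene stay as the last step left them, time stands still between calls to the robot, and variables do not carry over. Pictures are saved under pics/ and viewed, about 8 in all and at most 12, crops included, and the job is handed in when it is done.

Besides the shell and the picture viewer there is one more tool, called by a JSON object that holds its "name" and its "arguments", one argument or row to a line. carry_out: Moves the arm, as the interface text tells. Its arguments: {"type":"object","properties":{"delta_pos":{"type":"array"},"turn":{"type":"array"},"claw":{"type":"array"},"grip_force":{"type":"number"}},"required":["delta_pos","turn","claw"]}

```bash
mkdir -p pics; cat > h.py <<'E'
import numpy as np, cv2
from scipy.spatial.transform import Rotation as Ro
from plant import ctrl
def R(c):
    o=np.array(c["orientation"],float)
    return o if o.shape==(3,3) else (Ro.from_euler('xyz',o).as_matrix() if o.size==3 else Ro.from_quat(o).as_matrix())
def cloud(c,d):
    v,u=np.indices(d.shape); x=(u-c["cx"])/c["fx"]; y=(v-c["cy"])/c["fy"]
    return np.stack([x*d,-y*d,-d],-1)@R(c).T+np.array(c["position"])
def ray(c,u,v,z):
    q=R(c)@np.array([(u-c["cx"])/c["fx"],-(v-c["cy"])/c["fy"],-1]); p=np.array(c["position"]); return p+q*(z-p[2])/q[2]
E
python3 - <<'E'
from h import *
print(ctrl.state())
for n in ["scene","side"]:
    c=ctrl.get_calibration(n);print(n,c)
    p,d=ctrl.snapshot(n); np.savez("pics/%s0.npz"%n,p=p,d=d); cv2.imwrite("pics/%s0.png"%n,p[...,::-1])
E
```

```text
{'time': 0.0, 'joint_pos': array([-1.44610758,  0.47775978,  0.02231276,  1.55645625, -0.01148892,
        1.10929945, -0.08310121]), 'dq': array([ 0.00022545,  0.00158808, -0.00115536,  0.00016957, -0.0011913 ,
        0.00136991, -0.00143307]), 'tau': array([-1.29597986e-03, -5.82859147e+01,  1.53408822e+00, -2.72604346e+01,
       -5.43454697e-02,  1.71598338e-02,  1.61047315e-04]), 'tool_pos': array([0.15557907, 0.65619988, 0.22170622]), 'ee_rot': array([-3.13980235e+00,  1.29796005e-04,  2.90885328e+00]), 'force': array([ 0.81654404, -0.10280005, -0.47380048]), 'ft_torque': array([-0.01590168,  0.0017618 , -0.04172425]), 'gripper_width': 0.08801399804940283}
scene {'fx': 512.1096767351155, 'fy': 512.1096767351155, 'cx': 291.1509147263489, 'cy': 204.51083695019946, 'position': array([ 0.96215756, -0.61821861,  0.88599665]), 'orientation': array([0.76157547, 0.01742418, 0.48289727])}
side {'fx': 502.1660613993121, 'fy': 502.1660613993121, 'cx': 278.13615083168537, 'cy': 207.52112614318682, 'position': array([ 0.52726484, -0.85970698,  0.58532133]), 'orientation': array([ 1.07501654, -0.0011132 , -0.08480795])}
```

View pics/scene0.png

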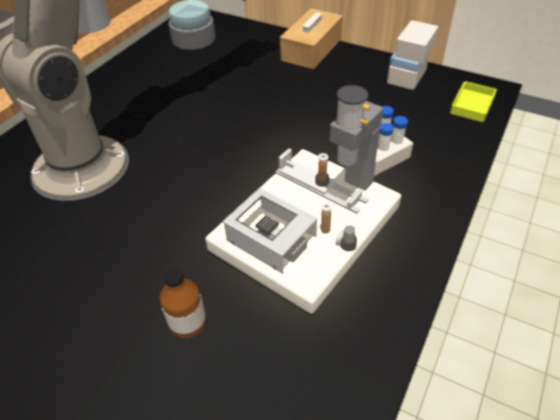

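View pics/side0.png

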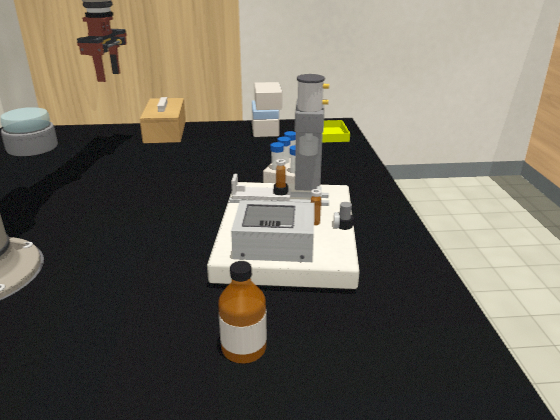

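The scene view shows the crimper: guard window around (268,225), tab around (287,158) and vial at (323,170). The side view shows the window at (270,215) and tab at (235,185). Next I'll get the geometry from the depth.

```bash
python3 - <<'E'
from h import *
for n,(u0,v0,u1,v1),(tu0,tv0,tu1,tv1) in [("scene",(215,175,330,275),(275,145,300,180)),("side",(225,190,325,265),(226,170,242,200))]:
    c=ctrl.get_calibration(n);f=np.load("pics/%s0.npz"%n);W=cloud(c,f["d"])
    box=W[150:310,190:420].reshape(-1,3)
    h,e=np.histogram(box[:,2],np.arange(.04,.13,.003));print(n,list(zip(e.round(3),h)))
    dk=W[...,2]; m=(abs(dk-.055)<.004); P=W[140:300,200:410][m[140:300,200:410]]
    print("deck rect",cv2.minAreaRect(P[:,:2].astype(np.float32)*1000), np.median(P[:,2]))
    g=np.zeros(dk.shape,bool);g[v0:v1,u0:u1]=abs(dk[v0:v1,u0:u1]-.117)<.005
    g=cv2.morphologyEx(g.astype(np.uint8),cv2.MORPH_OPEN,np.ones((2,2)))>0
    k,l,s,_=cv2.connectedComponentsWithStats(g.astype(np.uint8));j=1+np.argmax(s[1:,4]);
    Q=W[l==j];print("guard top",len(Q),cv2.minAreaRect(Q[:,:2].astype(np.float32)*1000),Q[:,2].mean())
    T=W[tv0:tv1,tu0:tu1].reshape(-1,3);T=T[(T[:,2]>.083)&(T[:,2]<.115)]
    print("tab",len(T),T.min(0),T.max(0),np.median(T,0),cv2.minAreaRect(T[:,:2].astype(np.float32)*1000))
    im=cv2.resize(f["p"][120:290,190:420],None,fx=3,fy=3,interpolation=cv2.INTER_CUBIC)[...,::-1]
    cv2.imwrite("pics/%s0c.png"%n,im)
E
```

```text
scene [(np.float64(0.04), np.int64(182)), (np.float64(0.043), np.int64(233)), (np.float64(0.046), np.int64(445)), (np.float64(0.049), np.int64(3264)), (np.float64(0.052), np.int64(4670)), (np.float64(0.055), np.int64(637)), (np.float64(0.058), np.int64(414)), (np.float64(0.061), np.int64(340)), (np.float64(0.064), np.int64(262)), (np.float64(0.067), np.int64(416)), (np.float64(0.07), np.int64(562)), (np.float64(0.073), np.int64(294)), (np.float64(0.076), np.int64(258)), (np.float64(0.079), np.int64(314)), (np.float64(0.082), np.int64(222)), (np.float64(0.085), np.int64(215)), (np.float64(0.088), np.int64(187)), (np.float64(0.091), np.int64(265)), (np.float64(0.094), np.int64(288)), (np.float64(0.097), np.int64(191)), (np.float64(0.1), np.int64(199)), (np.float64(0.103), np.int64(186)), (np.float64(0.106), np.int64(154)), (np.float64(0.109), np.int64(225)), (np.float64(0.112), np.int64(1270)), (np.float64(0.115), np.int64(879)), (np.float64(0.118), np.int64(75)), (np.float64(0.121), np.int64(38)), (np.float64(0.124), np.int64(41))]
deck rect ((638.2573852539062, 151.5734100341797), (5
[... 1248 characters left out ...]
)), (np.float64(0.109), np.int64(314)), (np.float64(0.112), np.int64(491)), (np.float64(0.115), np.int64(1496)), (np.float64(0.118), np.int64(202)), (np.float64(0.121), np.int64(132)), (np.float64(0.124), np.int64(130))]
deck rect ((639.47216796875, 151.50604248046875), (535.8081665039062, 277.32232666015625), 81.25640869140625) 0.0539686722009568
guard top 1709 ((530.5142211914062, -397.1884460449219), (912.9430541992188, 149.23464965820312), 80.31370544433594) 0.11599211466714066
tab 91 [0.51024633 0.15416412 0.08316005] [0.53083138 0.19420887 0.10763904] [0.5176842  0.16862921 0.09696271] ((522.0554809570312, 173.38848876953125), (41.22084045410156, 18.308855056762695), 79.89320373535156)
```

View pics/scene0c.png

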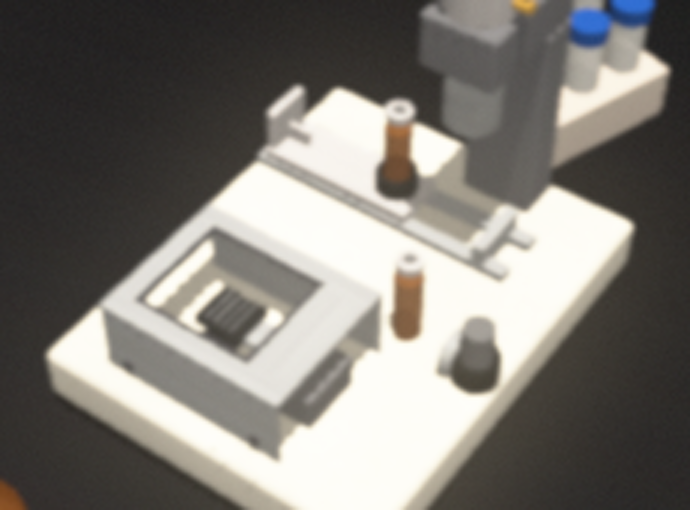

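The crop shows the window corners at crop (213,230), (322,285), (245,358), (137,298); the guard's outer top at (212,208), (380,298), (278,402), (103,305); and the tab at (285,118). I'll fit these with rays and trimmed depth.

```bash
python3 - <<'E'
from h import *
c=ctrl.get_calibration("scene")
for nm,cr in [("win",[(213,230),(322,285),(245,358),(137,298)]),("outer",[(212,208),(380,298),(278,402),(103,305)])]:
    q=np.array([ray(c,190+(a+.5)/3-.5,120+(b+.5)/3-.5,.117)[:2] for a,b in cr]);print(nm,q.round(4).tolist(),q.mean(0),cv2.minAreaRect((q*1000).astype(np.float32)))
def trim(P,k=3):
    for _ in range(3):
        r=cv2.minAreaRect((P*1000).astype(np.float32))
        t=np.deg2rad(r[2]);A=np.array([[np.cos(t),np.sin(t)],[-np.sin(t),np.cos(t)]]);q=P@A.T
        lo,hi=np.percentile(q,[.5,99.5],axis=0);P=P[((q>=lo)&(q<=hi)).all(1)]
    return r
for n in ["scene","side"]:
    c=ctrl.get_calibration(n);f=np.load("pics/%s0.npz"%n);W=cloud(c,f["d"]).reshape(-1,3)
    col=f["p"].reshape(-1,3).astype(int)
    roi=(W[:,0]>.45)&(W[:,0]<.87)&(W[:,1]>-.25)&(W[:,1]<.28)
    Dk=W[roi&(abs(W[:,2]-.053)<.004)&(col.min(1)>120)];print(n,"deck",len(Dk),trim(Dk[:,:2]))
    G=W[roi&(abs(W[:,2]-.1155)<.004)&(W[:,1]<.09)&(col.min(1)>80)];r=trim(G[:,:2]);print("guard",len(G),r)
    T=W[roi&(W[:,2]>.086)&(W[:,2]<.115)&(W[:,0]<.545)&(W[:,1]>.12)&(W[:,1]<.22)];print("tab",len(T),T.mean(0),trim(T[:,:2]))
    K=W[roi&(W[:,2]>.085)&(W[:,2]<.104)&(W[:,1]<.09)&(col.max(1)<70)];print("pad",len(K),np.median(K,0))
E
```

```text
win [[0.5412, 0.0172], [0.6337, 0.0051], [0.6184, -0.0747], [0.5276, -0.0617]] [ 0.58022294 -0.02854999] ((580.6304931640625, -28.335952758789062), (81.1705093383789, 95.57660675048828), 81.8597412109375)
outer [[0.5296, 0.036], [0.674, 0.0121], [0.6548, -0.0969], [0.5105, -0.0775]] [ 0.59218575 -0.03157918] ((592.2080688476562, -32.69004821777344), (115.04961395263672, 146.67349243164062), 80.60588073730469)
scene deck 8388 ((626.6697387695312, 63.78584289550781), (350.8408508300781, 271.4147033691406), 81.48371124267578)
guard 2144 ((590.9154052734375, -27.43921661376953), (123.26924896240234, 149.9730987548828), 80.56654357910156)
tab 110 [0.51709967 0.17207034 0.09845984] ((516.6318969726562, 172.5482940673828), (31.43206214904785, 27.49744415283203), 37.24333190917969)
pad 1 [ 0.57605321 -0.04485959  0.09079746]
side deck 4631 ((626.1535034179688, 63.79057312011719), (350.8278503417969, 274.27972412109375), 81.14598846435547)
guard 1701 ((591.199951171875, -28.20122528076172), (121.33638000488281, 147.13458251953125), 81.63272857666016)
tab 77 [0.51743765 0.16884059 0.09868122] ((520.881591796875, 173.37054443359375), (37.70421600341797, 14.891264915466309), 79.38639831542969)
pad 47 [ 0.58147052 -0.0210469   0.09591788]
```

Yaw is about −8.7°, with the press origin at about (0.6165, 0.065), the window at (0.581, −0.027) and the tab at (0.517, 0.1715). All estimates agree to 2–3 mm. I'll move in front of the tab, high, with the fingers shut.

{"name": "carry_out", "arguments": {
  "delta_pos": [
    [2,-3,0],
    [5,-7.5,0],
    [8,-11.8,0],
    [11,-16.2,0],
    [14,-20.6,0],
    [17,-25,0],
    [20,-29.5,0],
    [23,-33.9,0],
    [26,-38.3,0],
    [28,-41.2,0]
  ],
  "turn": [0,1,2,3,4,4.6,4.6,4.6,4.6,4.6],
  "claw": [0,0,0,0,0,0,0,0,0,0],
  "grip_force": 10
}}

```text
time: 1.1
tool_pos: [0.4295, 0.2528, 0.2226]
ee_rot: [3.142, -0.0, 2.989]
force: [0.4, 0.5, -0.1]
gripper_width: 0.0111
```

{"name": "carry_out", "arguments": {
  "delta_pos": [
    [2,-3,0],
    [4,-6,0],
    [4.6,-6.8,0],
    [4.6,-6.8,-2],
    [4.6,-6.8,-4],
    [4.6,-6.8,-6],
    [4.6,-6.8,-8],
    [4.6,-6.8,-8],
    [4.6,-6.8,-8],
    [4.6,-6.8,-8]
  ],
  "turn": [0,0,0,0,0,0,0,0,0,0],
  "claw": [0,0,0,0,0,0,0,0,0,0]
}}

```text
time: 2.1
tool_pos: [0.4754, 0.1874, 0.1436]
ee_rot: [3.141, 0.001, 2.989]
force: [-0.3, 0.1, 0.8]
gripper_width: 0.0001
```

```bash
python3 - <<'E'
from h import *
s=ctrl.state();print(s["time"],s["tool_pos"],np.rad2deg(s["ee_rot"]),s["force"],s["gripper_width"])
p,d=ctrl.snapshot("scene");a=cv2.resize(p[80:280,190:420],(690,600),interpolation=cv2.INTER_CUBIC);cv2.imwrite("pics/s1.png",a[...,::-1])
E
```

```text
2.1 [0.47539269 0.1873944  0.14364999] [1.79939297e+02 6.17864940e-02 1.71284226e+02] [-0.32520675  0.08089977  0.80500581] 8.680777020337726e-05
```

View pics/s1.png

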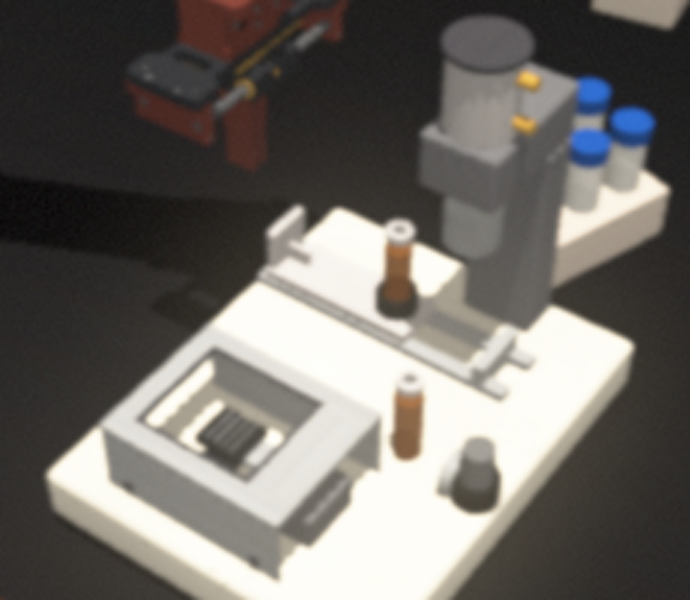

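The tip hangs at about (250,165) in the crop, in front of the tab at (285,235). Now I'll lower it in line with the tab and make the first push.

{"name": "carry_out", "arguments": {
  "delta_pos": [
    [0.3,-0.5,-1.5],
    [0.6,-1.0,-3],
    [0.6,-1.0,-4.5],
    [0.6,-1.0,-5.8],
    [0.6,-1.0,-5.8],
    [0.6,-1.0,-5.8]
  ],
  "turn": [0,0,0,0,0,0],
  "claw": [0,0,0,0,0,0]
}}

```text
time: 2.75
tool_pos: [0.4811, 0.177, 0.085]
ee_rot: [3.141, 0.0, 2.989]
force: [-0.6, 0.1, 0.6]
gripper_width: 0.0004
```

{"name": "carry_out", "arguments": {
  "delta_pos": [
    [0.8,-0.12,0],
    [1.6,-0.24,0],
    [2.2,-0.34,0],
    [2.8,-0.43,0],
    [3.4,-0.52,0],
    [4.0,-0.61,0],
    [4.6,-0.7,0],
    [5.2,-0.8,0],
    [5.2,-0.8,0],
    [5.2,-0.8,0]
  ],
  "turn": [0,0,0,0,0,0,0,0,0,0],
  "claw": [0,0,0,0,0,0,0,0,0,0]
}}

```text
time: 3.75
tool_pos: [0.5334, 0.1684, 0.0846]
ee_rot: [-3.141, 0.001, 2.989]
force: [-0.1, 0.4, -0.3]
gripper_width: 0.0005
```

```bash
python3 - <<'E'
from h import *
p,d=ctrl.snapshot("scene");a=cv2.resize(p[80:280,190:420],(690,600),interpolation=cv2.INTER_CUBIC);cv2.imwrite("pics/s2.png",a[...,::-1])
E
```

```text
(no output)
```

View pics/s2.png

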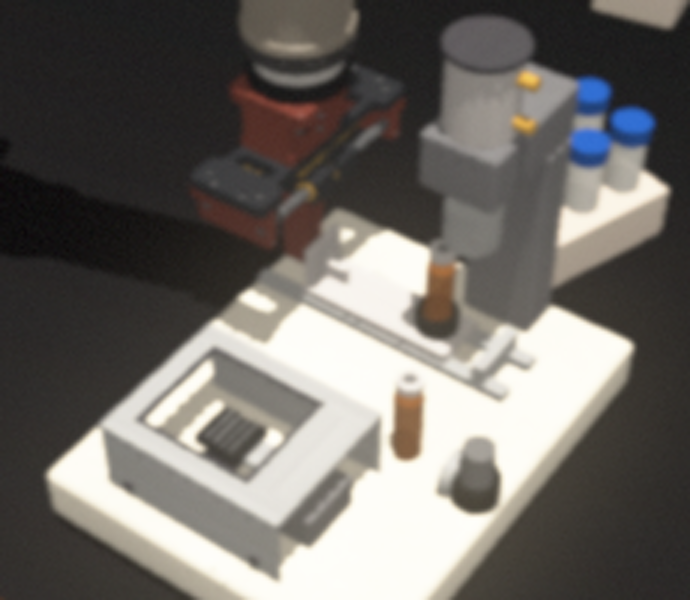

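The shuttle is moving with the tip behind the tab and the vial upright at (440,290), about halfway. I'll push on slowly and watch the force for the stop.

{"name": "carry_out", "arguments": {
  "delta_pos": [
    [0.5,-0.07,0],
    [1.0,-0.15,0],
    [1.5,-0.22,0],
    [2.0,-0.3,0],
    [2.4,-0.36,0],
    [2.7,-0.41,0],
    [3.0,-0.45,0],
    [3.1,-0.47,0],
    [3.2,-0.48,0],
    [3.2,-0.48,0]
  ],
  "turn": [0,0,0,0,0,0,0,0,0,0],
  "claw": [0,0,0,0,0,0,0,0,0,0]
}}

```text
time: 4.8
tool_pos: [0.558, 0.1649, 0.0838]
ee_rot: [-3.139, -0.014, 2.991]
force: [-21.4, 1.7, 15.5]
gripper_width: 0.0005
```

{"name": "carry_out", "arguments": {
  "delta_pos": [
    [0.1,-0.01,0],
    [0.2,-0.03,0],
    [0.3,-0.04,0],
    [0.3,-0.04,0]
  ],
  "turn": [0,0,0,0],
  "claw": [0,0,0,0]
}}

```text
time: 5.2
tool_pos: [0.558, 0.165, 0.0836]
ee_rot: [-3.138, -0.019, 2.992]
force: [-30.3, 1.9, 23.3]
gripper_width: 0.0003
```

Force has risen at x=0.558, about 8 mm before the expected stop. I'll check whether the shuttle is really home.

```bash
python3 - <<'E'
from h import *
o=[]
for n in ["scene","side"]:
    c=ctrl.get_calibration(n);p,d=ctrl.snapshot(n);np.savez("pics/%s3.npz"%n,p=p,d=d)
    for t,(pp,dd) in {"0":(np.load("pics/%s0.npz"%n)["p"],np.load("pics/%s0.npz"%n)["d"]),"3":(p,d)}.items():
        W=cloud(c,dd).reshape(-1,3);col=pp.reshape(-1,3).astype(int)
        m=(W[:,2]>.09)&(W[:,2]<.14)&(W[:,1]>.1)&(W[:,1]<.2)&(W[:,0]>.55)&(W[:,0]<.75)&(col[:,0]-col[:,2]>40)
        print(n,t,"vial",m.sum(),np.median(W[m],0))
    v=(130,130) if n=="side" else (80,190)
    y0,x0=(150,190) if n=="side" else (130,230)
    o.append(cv2.resize(p[y0:y0+130,x0:x0+180],(720,520),interpolation=cv2.INTER_CUBIC))
cv2.imwrite("pics/s3.png",cv2.resize(np.hstack(o),(800,290))[...,::-1]);cv2.imwrite("pics/s3s.png",o[1][...,::-1])
E
```

```text
scene 0 vial 154 [0.62203401 0.1509054  0.11714956]
scene 3 vial 159 [0.68089793 0.14166687 0.11700995]
side 0 vial 207 [0.61955827 0.15220417 0.11538231]
side 3 vial 344 [0.67074675 0.14769799 0.11478629]
```

View pics/s3s.png

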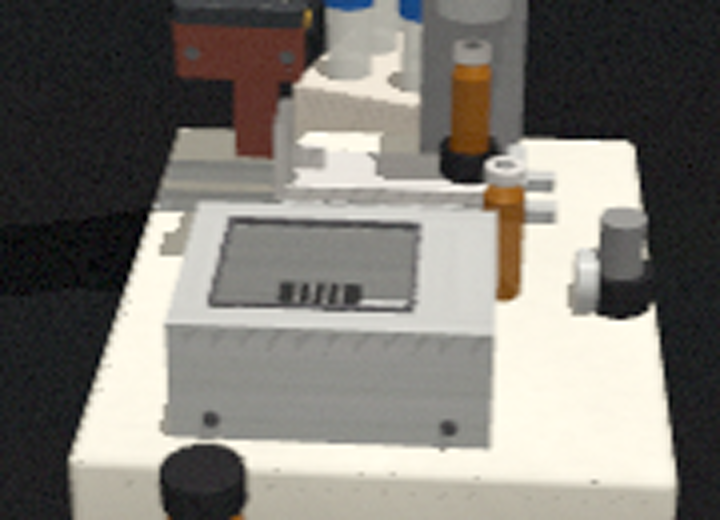

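Home: in the scene view the vial moved (58.9, −9.2) mm, which is 59.6 mm, and it stands upright at side crop (470,100). The side value is mixed with the done vial. I'll retreat, rise and go above the window.

{"name": "carry_out", "arguments": {
  "delta_pos": [
    [-1,0.15,0],
    [-2,0.3,0],
    [-3,0.45,0],
    [-4.3,0.6,0],
    [-4.3,0.6,2],
    [-4.3,0.6,5],
    [-4.3,0.6,8.5],
    [-4.3,0.6,11.5],
    [-4.3,0.6,11.5],
    [-4.3,0.6,11.5]
  ],
  "turn": [0,0,0,0,0,0,0,0,0,0],
  "claw": [0,0,0,0,0,0,0,0,0,0]
}}

```text
time: 6.3
tool_pos: [0.5249, 0.1698, 0.2001]
ee_rot: [3.14, 0.001, 2.989]
force: [-1.3, 0.3, -0.3]
gripper_width: 0.0004
```

{"name": "carry_out", "arguments": {
  "delta_pos": [
    [0,-3,0],
    [0,-6,0],
    [0,-9,0],
    [0,-12,0],
    [1,-15,0],
    [2.5,-17.5,0],
    [4,-19,0],
    [5.5,-19.7,0],
    [5.5,-19.7,0],
    [5.5,-19.7,0]
  ],
  "turn": [0,0,0,0,0,0,0,0,0,0],
  "claw": [0,0,0,0,0,0,0,0,0,0]
}}

```text
time: 7.3
tool_pos: [0.5787, -0.0272, 0.1982]
ee_rot: [-3.141, -0.003, 2.989]
force: [-0.3, 0.7, -0.4]
gripper_width: 0.0005
```

{"name": "carry_out", "arguments": {
  "delta_pos": [
    [0.1,0,-2],
    [0.1,0,-4],
    [0.1,0,-6],
    [0.1,0,-6],
    [0.1,0,-6]
  ],
  "turn": [0,0,0,0,0],
  "claw": [0,0,0,0,0]
}}

```text
time: 7.8
tool_pos: [0.5801, -0.0268, 0.1396]
ee_rot: [-3.142, -0.001, 2.99]
force: [0.3, -0.7, -0.1]
gripper_width: 0.0003
```

```bash
python3 - <<'E'
from h import *
print(ctrl.state()["tool_pos"])
o=[]
for n,(y,x) in {"scene":(170,215),"side":(180,215)}.items():
    p,d=ctrl.snapshot(n);o.append(cv2.resize(p[y:y+100,x:x+120],(400,333),interpolation=cv2.INTER_CUBIC))
p,d=ctrl.snapshot("wrist")
cv2.imwrite("pics/s4.png",np.hstack(o)[...,::-1]);cv2.imwrite("pics/w4.png",p[...,::-1])
E
```

```text
[ 0.5800946  -0.0267967   0.13958247]
```

View pics/s4.png

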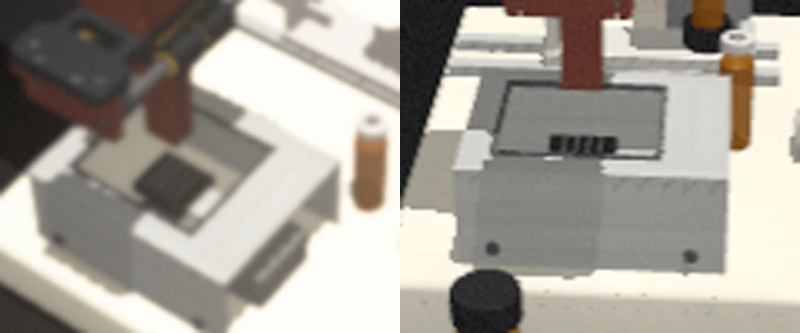

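View pics/w4.png

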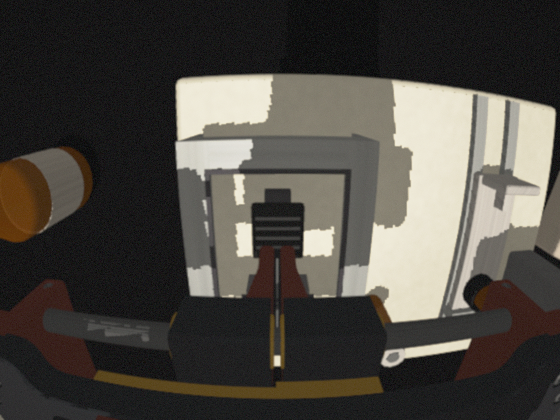

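The wrist view shows the tip over the pad, both centred at column 277, with the window edges at 210 and 348. In the side view the tip at column 583 is above the pad at 585. Now pressing.

{"name": "carry_out", "arguments": {
  "delta_pos": [
    [0,0,-1.2],
    [0,0,-2.4],
    [0,0,-3.4],
    [0,0,-4],
    [0,0,-4.5],
    [0,0,-5],
    [0,0,-5.5],
    [0,0,-6],
    [0,0,-6.3],
    [0,0,-6.3]
  ],
  "turn": [0,0,0,0,0,0,0,0,0,0],
  "claw": [0,0,0,0,0,0,0,0,0,0]
}}

```text
time: 8.95
tool_pos: [0.581, -0.0275, 0.0813]
ee_rot: [3.139, -0.0, 2.988]
force: [-18.5, 1.3, 46.7]
gripper_width: 0.0001
```

The lever is on its stop, since 47 N is well above the 7 N needed. I'll ease slightly and hold.

{"name": "carry_out", "arguments": {
  "delta_pos": [
    [0,0,0.1],
    [0,0,0.1],
    [0,0,0.1],
    [0,0,0.1],
    [0,0,0.1],
    [0,0,0.1],
    [0,0,0.1],
    [0,0,0.1],
    [0,0,0.1],
    [0,0,0.1]
  ],
  "turn": [0,0,0,0,0,0,0,0,0,0],
  "claw": [0,0,0,0,0,0,0,0,0,0]
}}

```text
time: 9.95
tool_pos: [0.5809, -0.0275, 0.0816]
ee_rot: [3.14, 0.0, 2.988]
force: [-16.2, 1.7, 40.5]
gripper_width: 0.0002
```

```bash
python3 - <<'E'
from h import *
p,d=ctrl.snapshot("side");s=ctrl.state();print(s["time"],s["tool_pos"],s["force"])
a=cv2.resize(p[90:260,200:370],(600,600),interpolation=cv2.INTER_CUBIC);cv2.imwrite("pics/s5.png",a[...,::-1])
E
```

```text
10.0 [ 0.58089269 -0.02749879  0.08161639] [-15.5354636    2.63679767  39.2228617 ]
```

View pics/s5.png

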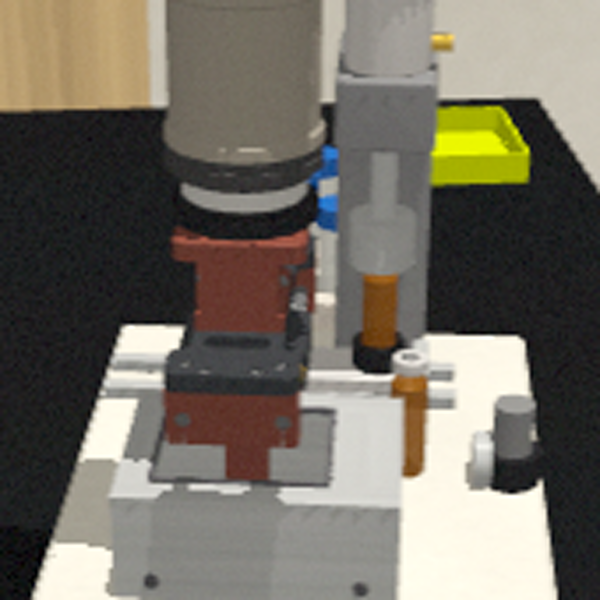

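The head is down over the cap at (383,240) and the lever has been held over 1 s. Release straight up.

{"name": "carry_out", "arguments": {
  "delta_pos": [
    [0,0,0.5],
    [0,0,1.2],
    [0,0,2],
    [0,0,3],
    [0,0,4.5],
    [0,0,6.5],
    [0,0,9],
    [0,0,12],
    [0,0,12],
    [0,0,12]
  ],
  "turn": [0,0,0,0,0,0,0,0,0,0],
  "claw": [0,0,0,0,0,0,0,0,0,0]
}}

```text
time: 11.0
tool_pos: [0.5816, -0.0274, 0.1988]
ee_rot: [3.141, 0.002, 2.989]
force: [-0.1, 0.2, -0.5]
gripper_width: 0.0005
```

```bash
python3 - <<'E'
from h import *
s=ctrl.state();print(s["time"],s["tool_pos"],s["force"])
o=[]
for n,(y,x) in {"scene":(110,220),"side":(120,200)}.items():
    c=ctrl.get_calibration(n);p,d=ctrl.snapshot(n)
    W=cloud(c,d).reshape(-1,3);col=p.reshape(-1,3).astype(int)
    m=(W[:,2]>.09)&(W[:,2]<.14)&(W[:,1]>.12)&(W[:,1]<.2)&(W[:,0]>.55)&(W[:,0]<.75)&(col[:,0]-col[:,2]>40)
    print(n,"vial",m.sum(),np.median(W[m],0))
    o.append(cv2.resize(p[y:y+150,x:x+160],(400,375),interpolation=cv2.INTER_CUBIC))
cv2.imwrite("pics/s6.png",np.hstack(o)[...,::-1])
E
```

```text
11.0 [ 0.58155458 -0.02735017  0.19880727] [-0.11631143  0.21119437 -0.51523365]
scene vial 156 [0.68073677 0.14203341 0.11704744]
side vial 199 [0.67734192 0.14322053 0.1167541 ]
```

View pics/s6.png

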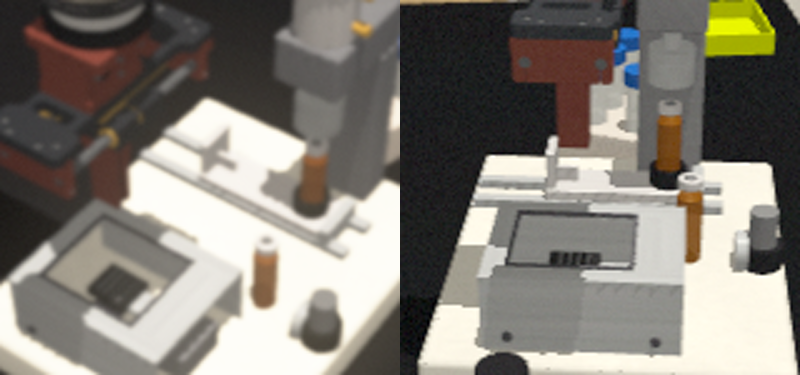

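The lever pad is up at (575,258), the head is raised, the vial is upright in its nest at (668,140), and the arm is clear. Handing in.

```bash
python3 -c "
from plant import ctrl
print(ctrl.sign_off())"
```

```text
the job is handed in; nothing more can be done
None
```

I pushed the shuttle home by its tab, pressed the trip lever through the guard window for over a second, let it come fully up, and handed the job in at about 11 s. No verdict was reported.

- **Shuttle:** in the scene view the vial moved 59.6 mm, and the push force rose sharply at the stop to about 30 N. The tip stopped about 8 mm short of where I had predicted. The measured vial travel showed the shuttle was home anyway. A side-view reading of that travel was lower (about 51 mm), probably mixed with the finished vial.
- **Lever:** the tip force was 40–47 N against the 7 N needed to reach the bottom, and the crimping head was seen down on the cap. The force was higher than I intended.
- **End state:** the last pictures show the lever and head up, the vial upright under the head, the other crimped vial and the guard apparently undisturbed, and the force on the raised arm near zero. I did not measure contact with the guard directly. I also did not re-measure the reagent bottle or the tube rack.

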